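Load the drying sled and slide it in under the slatted shelf

ROBOT

A 6-joint arm with a two-finger parallel gripper is mounted at the origin on the work surface. World frame = base frame: x ahead of the robot, y to its left, z up, the work surface at z = 0. Lengths are in m, angles in rad, forces in N, time in s.
With the tool pointing down it reaches from about 0.325 to 0.85 m from the base axis. Payload 4.4 kg.
Tool frame: the origin (TCP) lies between the finger pads; the fingertips stand 11 mm ahead of it and the grasp point (between the pads) lies 8 mm behind it (manip.tip_extent is the distance from the TCP to the fingertips, in m); z points along the fingers, y is the direction in which the jaws open and shut (so a half turn about z gives the same grasp; the last joint's range is limited). The gripper opens to 94 mm and grips with 3 to 60 N. Pads are 16 mm wide; open, the fingers measure 119 mm over their backs; the gripper's body (75 mm by 177 mm) begins 78 mm behind the grasp point.
Start: joints at [-1.486, 0.207, 1.542, -0, 1.393, -0.15], TCP at [0.134, -0.559, 0.216] pointing down, gripper open.
Joint ranges: [-2.73, 2.73], [-0.86, 2.22], [0.23, 2.46], [-1.11, 4.25], [0.08, 2.63], [-2.82, 2.82]. Speed limits (rad/s): [2.79, 2.79, 3.14, 3.14, 3.14, 3.14].

INTERFACE

Orientations are given as a unit quaternion [x, y, z, w].
In Python, from rig import manip gives the robot as it stands. The module is installed in compiled form; this text tells all that it offers.
- The arm moves only by the shell command python3 -m crank 'ROWS' [FORCE]. ROWS is JSON, a list of rows, each a list of 7 numbers: the shift along the tool's x, y, z normalised to -1 to 1, where 1 is 0.1 m, then the turn, a rotation vector about the tool's x, y, z normalised to -1 to 1, where 1 is pi/2 rad, then the closure, from 0 (fully open) to 1 (shut). A call has 1 to 5 rows; each row is the pose to reach, as a shift and turn from the pose measured when the call began, along the tool's axes at that moment; what a row does not reach only later rows make up. A row lasts 1/10 s, in which the tool goes at most 50 mm and 8.59 degrees, less where a joint would pass 70% of its speed; a pose out of reach is approached as far as the arm can. A call with a number of a shift or a turn outside -1 to 1 is refused whole. A call with a gripper value outside its range is refused whole. The fingers move at their own pace and stop on an object; FORCE is the grip in N (left out, the last holds). Time passes only in rows, so rows that repeat a pose let the fingers close. It gives the time, the measured TCP pose, the force and the opening at its end, in the units of the state.
- manip.sense(): the state, without advancing time (a new reading comes with each control period).
- manip.read_camera(name): name is "side" or "top" or "wrist"; returns a dict with "img" (480x640x3 uint8, red, green, blue), "depth" (480x640 float32, m along the optical axis (not along the pixel's ray), 0 where there is no reading), "fx", "fy", "cx", "cy" (pixels), "distortion" ([k1, k2, p1, p2, k3] as OpenCV has them; the pictures are not rectified), "T" (4x4, takes a point from camera to world coordinates); the wrist camera has in their place "tool_from_camera" (4x4, takes a point from camera to tool coordinates, whose origin is the TCP and whose axes are the flange's). Camera axes: x right, y up, looking along -z (the intrinsics and any distortion apply to the point x, -y, -z); pixel columns grow to the right and rows downward; lengths in m; the calibration is good to about 2 mm. A picture is of the moment at which its call begins: read the wrist's pose just before it.
- manip.finish_job(): hands the job in, once; it reports no verdict.
Trained networks look in the newest picture that a camera, given by its name, has taken for a name from the list of things; names that differ only in an ending like _2 or _b are one class to them, and where a whole thing is asked for, a point or a joint stands for the part that bears it (a point fixed in the world has none). Each returns a list of dicts, best first, with "confidence" (0 to 1); they miss things now and then, are a little off and sometimes report something else, mostly with a low value. They report only what shows in the picture. A call takes as long as a camera call. They do not tell look-alikes from the thing itself.
- manip.trace(camera, thing): "pixels" (480x640 bool, what is visible of it).
- manip.tip_of(camera, thing): "xyz" ([x, y, z] in m, in world coordinates, good to about 4 mm: a listed point, or the origin of a listed thing).
The state is a dict: "time_s": time; "joint_pos": joint angles; "dq": joint speeds; "joint_torque": joint torques, N m; "tool_pos": TCP position; "eef_rot": TCP orientation; "force": force on the tool from outside, world axes, zero at the start; "wrist_torque": the same for the moment, N m; "grip_width": opening from 0.0 (shut) to 1.0 (fully open).
Only numpy, scipy, OpenCV 4.12 (cv2) and the standard library are available. Lean on these libraries where they do the work, as an engineer would, in place of code of your own. Each camera call takes 0.05 s, during which the arm holds its last target. There are 200 camera calls.

TASK

Lower the two plaster ring moulds gently over the sled's steel post, the wide one first and then the narrow one on top of it, each fully home. Then, keeping the sled flat on the bench, slide it (its upright grip is there for that) between the two plaster blocks and in under the slatted drying shelf until its nose touches the back stop, and let go. Leave everything else where it stands.

Things in the scene. Friction and masses are not known exactly. Their poses are not given: they have to be found in the camera images.
- sled: flat plywood sled 200 x 110 mm, 14 mm thick, lying on the bench; origin at the centre of its underside; +x points to its nose (which enters the rack first), z up. It carries a steel post (20 mm across, standing 86 mm above the board, top 100 mm above the bench, the last 8 mm tapered) and an upright wooden grip at the tail. About 0.26 kg
- sled_grip (a point): point to pinch on the sled's upright wooden grip: 82 mm towards the tail from the sled's origin, 55 mm above the bench. The grip is 18 mm thick across the sled (y), 32 mm long (along x), and its top is 75 mm above the bench. Axes as the sled's
- sled_seat (a point): centre of the post's foot, on the sled's upper face (14 mm above the bench), 40 mm towards the nose from the sled's origin. Axes as the sled's
- sled_nose (a point): middle of the sled's nose edge, at bench level, 100 mm ahead of the sled's origin
- wide_ring: wide plaster ring mould: round flange 100 mm across and 14 mm thick, with a round hub 44 mm across standing 24 mm above the flange (38 mm high in all), bore 24 mm right through; origin at the centre of its underside, z up. Starts flat on the bench, hub up. About 0.17 kg. Home on the post when its flange lies on the sled
- narrow_ring: narrow plaster ring mould: the same hub, height and bore, but the flange is 72 mm across; origin at the centre of its underside, z up. Starts flat on the bench, hub up. About 0.11 kg. Home when it lies on the wide ring's hub, its origin 38 mm above the wide ring's
- rack: fixed wooden drying rack; origin on the bench at the middle of its open mouth, +x leads straight in. Two guide rails, 30 mm high, inner faces 118 mm apart, run 120 mm in to the back stop; four posts carry slats (undersides 112 mm, tops 128 mm above the bench) from the mouth to 135 mm in, 176 mm wide. Slabs lie on them from 80 mm in, up to 183 mm high
- rack_stop (a point): middle of the back stop's face at bench level, 120 mm in from the mouth; axes as the rack's. The sled is home when its nose touches this face, its grip then standing about 62 mm out in front of the mouth
- mould_a: bystander: loose plaster block 70 x 50 x 60 mm high beside the way to the rack's mouth; origin at the centre of its underside, the 70 mm along its x
- mould_b: bystander: the same kind of block on the other side of the way
- knob_lid: bystander: plaster lid, flange 80 mm across and 12 mm thick with a solid round knob to 42 mm high and no bore; origin at the centre of its underside
- jar: bystander: white jar 60 mm across, 120 mm tall; origin at the centre of its underside
- pot: bystander: small terracotta pot, 48 mm across at the foot and 72 mm at the rim, 100 mm tall; origin at the centre of its underside
- brush: bystander: paint brush 200 mm long lying on the bench
- rib: bystander: flat wooden potter's rib 120 x 50 x 10 mm lying on the bench
Not all that is in view belongs to the job. Leave any green look-alike of the rack alone.

How it is judged:
On the way, in this order (a step that is already met when the one before it is completed fails the run):
1. the wide ring is fully home on the sled's post (horizontal distance between wide_ring and sled_seat below 0.007 m and z of wide_ring in the frame of sled_seat between -0.004 and 0.004 m and angle between wide_ring's own z axis and vertical below 0.08 rad), for 0.2 s.
2. the narrow ring is fully home on the post, on top of the wide one (all of step 1 and horizontal distance between narrow_ring and sled_seat below 0.007 m and z of narrow_ring in the frame of sled_seat between 0.034 and 0.042 m and angle between narrow_ring's own z axis and vertical below 0.08 rad), for 0.2 s.
At the end, for the whole second after the job is handed in: The sled stands at rest, flat on the bench, under the slatted shelf between the guide rails, its nose within 6 mm of the back stop; the wide ring lies fully home on its post (within 4 mm of the board) and the narrow ring fully home on top of the wide one (within 4 mm) (all of step 2 and x of sled_nose in the frame of rack_stop between -0.006 and 0.004 m and y of sled_nose in the frame of rack_stop between -0.008 and 0.008 m and angle between the x axis of sled and the x axis of rack, either way round below 0.1 rad and angle between sled's own z axis and vertical below 0.05 rad and height (world z) of sled below 0.005 m and linear speed of each of sled, narrow_ring below 0.02 m/s); the robot touches nothing.
It fails at once if the sled is lifted more than 25 mm off the bench or tipped (height (world z) of sled above 0.025 m or angle between sled's own z axis and vertical above 0.25 rad).
It fails at once if a ring is dropped from a height (more than about 25 mm) instead of lowered ((linear speed of wide_ring above 0.7 m/s and contact force between the fingers and wide_ring below 0.05 N) or (linear speed of narrow_ring above 0.7 m/s and contact force between the fingers and narrow_ring below 0.05 N)).
It fails at once if something that is no part of the job is moved more than 20 mm or knocked over (distance of any of knob_lid, mould_a, mould_b, jar, pot, brush, rib from where it was at the start of the episode above 0.02 m or angle between any of knob_lid, mould_a, mould_b, jar, pot, rib's own z axis and vertical above 0.5 rad).
It also fails if it takes over 72 s, if anything falls off the work surface, if the arm or the gripper's body presses on something with over 40 N, if the wrist force passes 120 N, or if a joint passes its speed limit or range.

## Working session

There is one attempt and no reset: what is moved stays moved. The work goes in short steps, Python scripts to look and compute and a shell command to move; the robot and the scene stay as the last step left them, time stands still between calls to the robot, and variables do not carry over. Pictures are saved under pics/ and viewed, about 8 in all and at most 12, crops included, and the job is handed in when it is done.

```bash
mkdir -p pics
cat > h.py <<'E'
import numpy as np, cv2
from rig import manip
def cloud(c,T=None):
    T=c["T"] if T is None else T
    K=np.array([[c["fx"],0,c["cx"]],[0,c["fy"],c["cy"]],[0,0,1]])
    h,w=c["depth"].shape
    u,v=np.meshgrid(np.arange(w),np.arange(h))
    p=cv2.undistortPoints(np.stack([u,v],-1).reshape(-1,1,2).astype(np.float64),K,np.array(c["distortion"],float)).reshape(h,w,2)
    d=c["depth"]
    P=np.stack([p[...,0]*d,-p[...,1]*d,-d],-1)
    return P@T[:3,:3].T+T[:3,3]
E
cat > look.py <<'E'
from h import *
cs={n:manip.read_camera(n) for n in("top","side")}
cv2.imwrite("pics/a.png",np.vstack([cv2.resize(cs[n]["img"][...,::-1],(400*1,300)) for n in cs]) )
cv2.imwrite("pics/top.png",cs["top"]["img"][...,::-1]);cv2.imwrite("pics/side.png",cs["side"]["img"][...,::-1])
for n in cs:
    C=cloud(cs[n]); np.save(f"{n}.npy",C)
    for t in ["sled","sled_grip","sled_seat","sled_nose","wide_ring","narrow_ring","rack","rack_stop","mould_a","knob_lid","jar","pot","brush","rib"]:
        r=manip.tip_of(n,t)
        print(n,t,[(np.round(x["xyz"],3).tolist(),round(x["confidence"],2)) for x in r[:4]])
print(manip.sense()["time_s"], manip.sense()["eef_rot"],manip.tip_extent)
E
python3 look.py
```

```text
top sled [([0.536, -0.03, -0.001], 0.6)]
top sled_grip [([0.524, -0.113, 0.059], 0.67)]
top sled_seat [([0.541, 0.007, 0.011], 0.73)]
top sled_nose []
top wide_ring [([0.499, -0.406, 0.001], 0.71), ([0.416, -0.264, 0.0], 0.4), ([0.539, -0.032, 0.004], 0.18)]
top narrow_ring [([0.633, -0.276, 0.0], 0.66)]
top rack [([0.55, 0.212, 0.001], 0.78), ([0.166, 0.245, 0.0], 0.66)]
top rack_stop [([0.686, -0.454, -0.001], 0.73)]
top mould_a [([0.435, 0.152, -0.006], 0.63), ([0.648, 0.156, 0.001], 0.6), ([0.54, 0.007, 0.012], 0.25)]
top knob_lid [([0.417, -0.262, 0.001], 0.95)]
top jar [([0.688, -0.454, -0.003], 0.92)]
top pot [([0.387, -0.441, -0.001], 0.96), ([0.497, -0.406, -0.002], 0.48)]
top brush [([0.376, 0.223, -0.001], 0.91), ([0.389, -0.436, -0.002], 0.31)]
top rib [([0.489, 0.462, -0.002], 0.79)]
side sled [([0.538, -0.034, -0.002], 0.62)]
side sled_grip []
side sled_seat [([0.543, 0.007, 0.015], 0.72), ([0.526, -0.114, 0.049], 0.59)]
side sled_nose [([0.55, 0.065, 0.003], 0.9), ([0.536, -0.032, -0.003], 0.37)]
side wide_ring [([0.493, -0.403, -0.0], 0.57)]
side narrow_ring [([0.545, 0.009, 0.014], 0.24)]
side rack [([0.549, 0.209, -0.001], 0.94)]
side rack_stop [([0.188, 0.367, 0.002], 0.85), ([0.55, 0.33, 0.0], 0.8), ([0.548, 0.21, -0.002], 0.23)]
side mould_a [([0.439, 0.148, -0.0], 0.9), ([0.649, 0.149, -0.002], 0.71), ([0.487, 0.458, 0.0], 0.38)]
side knob_lid [([0.416, -0.27, 0.005], 0.76)]
side jar [([0.684, -0.454, -0.001], 0.78)]
side pot [([0.391, -0.432, 0.001], 0.56), ([0.548, 0.332, 0.001], 0.25), ([0.377, 0.222, -0.001], 0.19), ([0.554, 0.065, 0.001], 0.17)]
side brush [([0.549, 0.33, 0.001], 0.63), ([0.379, 0.223, 0.002], 0.57)]
side rib [([0.488, 0.457, -0.001], 0.7)]
1.5 [ 9.93114277e-01  1.17149615e-01 -4.88744536e-08  1.12602626e-05] 0.011
```

View pics/top.png

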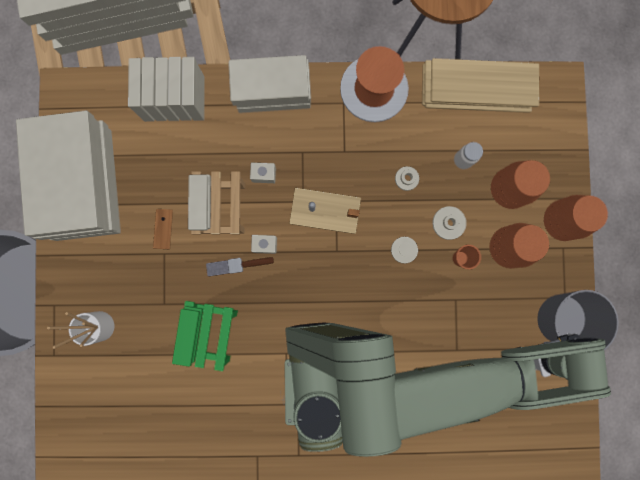

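View pics/side.png

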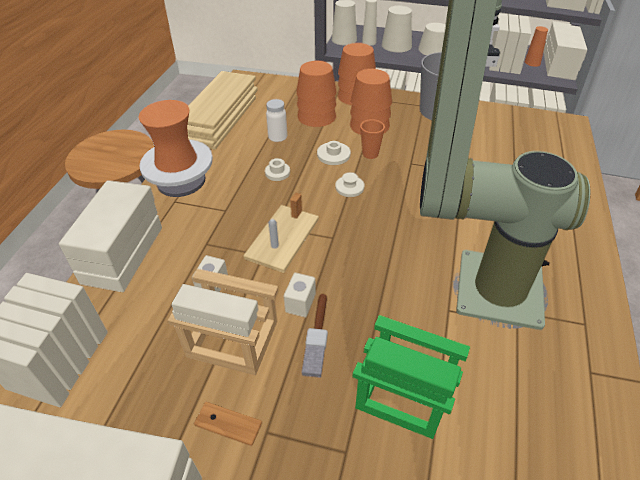

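Top picture: the ring-like things are the wide ring at (450,222), the narrow ring at (407,178) and the solid knob lid, which has no bore, at (404,250). The sled is at (325,210), the wooden rack at (215,203), its blocks at (262,172) and (263,243), and the green look-alike rack at (205,335), which I'll ignore. By the description, the wide ring is (0.497,-0.405), the narrow one (0.633,-0.276) and the lid (0.416,-0.265). I'll move high above the wide ring and check with a wrist view.

```bash
python3 -m crank '[[0.5,0,-0.2,0,0,0,0],[1,-0.2,-0.3,0,0,0,0],[1,-0.2,-0.3,0,0,0,0]]'
python3 -m crank '[[0.5,0,0,0,0,0,0],[1,-0.2,0,0,0,0,0],[1,-0.2,0,0,0,0,0]]'
python3 -m crank '[[0.5,0,0,0,0,0,0],[1,-0.2,0,0,0,0,0],[1,-0.2,0,0,0,0,0],[1,-0.2,0,0,0,0,0]]'
cat > w.py <<'E'
import sys
from h import *
from scipy.spatial.transform import Rotation as R
def wrist(name=None):
    s=manip.sense(); c=manip.read_camera("wrist")
    T=np.eye(4);T[:3,:3]=R.from_quat(s["eef_rot"]).as_matrix();T[:3,3]=s["tool_pos"]
    C=cloud(c,T@np.array(c["tool_from_camera"]))
    if name: cv2.imwrite(f"pics/{name}.png",c["img"][...,::-1])
    return s,c,C
def hub(C,xy,zlo,zhi,r=.03):
    m=(np.hypot(C[...,0]-xy[0],C[...,1]-xy[1])<r)&(C[...,2]>zlo)&(C[...,2]<zhi)
    P=C[m]
    if len(P)<20: return None
    (x,y),rad=cv2.minEnclosingCircle(P[:,:2].astype(np.float32))
    return x,y,rad,np.median(P[:,2]),len(P)
def rel(s,d):
    return R.from_quat(s["eef_rot"]).inv().apply(d)
E
cat > m.py <<'E'
from w import *
s,c,C=wrist("w1")
print(c["tool_from_camera"],s["tool_pos"])
for t in ["wide_ring","narrow_ring","knob_lid"]:
    print(t,[(np.round(x["xyz"],4).tolist(),round(x["confidence"],2)) for x in manip.tip_of("wrist",t)[:3]])
for xy in [(.498,-.405),(.633,-.276),(.416,-.265)]: print(xy,hub(C,xy,.032,.045))
E
python3 m.py
```

```text
time_s: 1.8
tool_pos: [0.2301, -0.5152, 0.2483]
eef_rot: [0.993, 0.119, 0.001, 0.001]
force: [-1.1, -1.1, 0.2]
grip_width: 1.004
time_s: 2.1
tool_pos: [0.3258, -0.4695, 0.2483]
eef_rot: [0.993, 0.122, 0.002, 0.0]
force: [-0.6, -0.7, 0.1]
grip_width: 0.997
time_s: 2.5
tool_pos: [0.4182, -0.4255, 0.2482]
eef_rot: [0.992, 0.123, 0.001, 0.0]
force: [0.3, -0.9, 0.3]
grip_width: 0.999
[[ 5.97751288e-04  9.72845209e-01  2.31455918e-01  6.73901163e-02]
 [ 9.99999819e-01 -5.95748978e-04 -7.85447211e-05 -3.25688397e-04]
 [ 6.14777708e-05  2.31455923e-01 -9.72845390e-01 -1.69063720e-01]
 [ 0.00000000e+00  0.00000000e+00  0.00000000e+00  1.00000000e+00]] [ 0.41823123 -0.42545586  0.24816334]
wide_ring [([0.4941, -0.4051, -0.0019], 0.85)]
narrow_ring []
knob_lid [([0.4937, -0.4071, -0.0018], 0.71)]
(0.498, -0.405) (0.4951480031013489, -0.4034005403518677, 0.02214105613529682, np.float64(0.038712785146092804), 1116)
(0.633, -0.276) None
(0.416, -0.265) (0.4161204695701599, -0.26620063185691833, 0.021568575873970985, np.float64(0.04018698730807402), 1363)
```

View pics/w1.png

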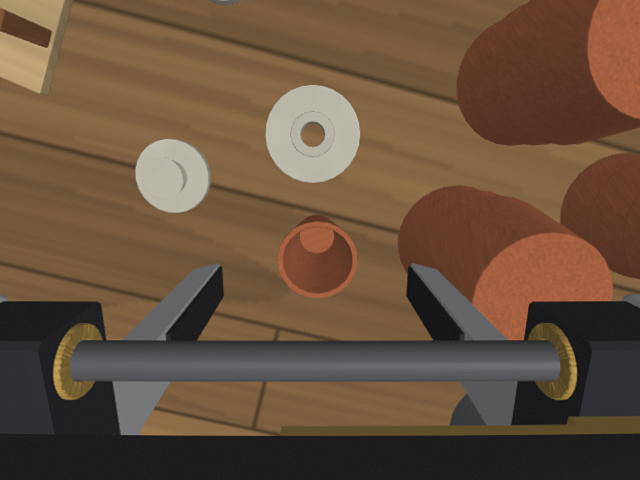

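The wrist view shows the wide ring with its bore at (313,133), the bore-less lid at (172,176) and the pot at (317,258). Depth puts the hub at (0.4951,-0.4034) with radius 22 mm, which matches. Next I'll check clearance around the ring.

```bash
cat > m2.py <<'E'
from w import *
s=manip.sense()
C=np.concatenate([np.load("top.npy").reshape(-1,3),np.load("side.npy").reshape(-1,3)])
for g in [(.4951,-.4034),(.633,-.276)]:
    q=(C[:,:2]-g); Rm=R.from_quat(s["eef_rot"]).as_matrix()
    a=q@Rm[:2,:2]; m=(C[:,2]>.1)&(abs(a[:,0])<.1)&(abs(a[:,1])<.16)&(C[:,2]<.2)
    print(g,m.sum(),np.round(a[m][::max(1,m.sum()//12)],3).tolist(), np.round(C[m][::max(1,m.sum()//12),2],3))
print(rel(s,np.array([.4951,-.4034,.2])-s["tool_pos"]), R.from_quat(s["eef_rot"]).as_matrix().round(4).tolist())
E
python3 m2.py
```

```text
(0.4951, -0.4034) 1096 [[0.083, 0.157], [-0.058, 0.154], [-0.075, 0.146], [-0.086, 0.145], [-0.085, 0.112], [-0.096, 0.104], [-0.098, 0.129], [-0.08, 0.123], [-0.081, 0.124], [0.076, 0.155], [-0.1, 0.117], [-0.091, 0.111], [-0.097, -0.021]] [0.103 0.124 0.172 0.167 0.12  0.106 0.177 0.161 0.147 0.115 0.131 0.12
 0.101]
(0.633, -0.276) 30 [[0.021, 0.16], [0.015, 0.158], [0.014, 0.16], [0.007, 0.16], [0.015, 0.16], [0.006, 0.158], [0.012, 0.158], [0.004, 0.158], [0.016, 0.158], [0.004, 0.157], [0.01, 0.157], [0.019, 0.159], [0.01, 0.157], [0.001, 0.157], [0.004, 0.157]] [0.121 0.122 0.114 0.117 0.121 0.122 0.119 0.118 0.115 0.116 0.113 0.108
 0.106 0.105 0.102]
[ 0.08196273 -0.00420494  0.04870426] [[0.9709, 0.2396, 0.0029], [0.2396, -0.9709, -0.0007], [0.0027, 0.0014, -1.0]]
```

```bash
python3 -m crank '[[0.4,0,0,0,0,0,0],[0.82,-0.042,0.2,0,0,0,0],[0.82,-0.042,0.9,0,0,0,0],[0.82,-0.042,0.9,0,0,0,0],[0.82,-0.042,0.9,0,0,0,0]]'
cat > m3.py <<'E'
from w import *
s,c,C=wrist()
h=hub(C,(.4951,-.4034),.032,.045); print(h)
print(s["time_s"],s["tool_pos"],R.from_quat(s["eef_rot"]).as_rotvec(), rel(s,np.array([.4951,-.4034,.028])-s["tool_pos"]))
E
python3 m3.py
```

```text
time_s: 3.2
tool_pos: [0.4919, -0.4019, 0.1536]
eef_rot: [0.993, 0.12, -0.002, -0.003]
force: [-0.1, 0.2, 0.3]
grip_width: 1.001
(0.4952458143234253, -0.40343818068504333, 0.022138329222798347, np.float64(0.03866495647588533), 1720)
3.2 [ 0.49187177 -0.40194376  0.1536337 ] [-3.11244142 -0.37585872  0.00515526] [0.00310051 0.00304737 0.12560839]
```

```bash
python3 -m crank '[[0.031,0.03,0.4,0,0,0,0],[0.031,0.03,0.9,0,0,0,0],[0.031,0.03,1,0,0,0,0],[0.031,0.03,1,0,0,0,0]]'
python3 -c "
from w import *
s=manip.sense();print(s['tool_pos'],rel(s,np.array([.4952,-.4034,.028])-s['tool_pos']),R.from_quat(s['eef_rot']).as_matrix()[:,2])"
```

```text
time_s: 3.65
tool_pos: [0.4959, -0.4055, 0.0563]
eef_rot: [0.993, 0.119, -0.001, -0.002]
force: [0.7, -0.5, -0.9]
grip_width: 1.0
[ 0.49587411 -0.40554829  0.05633656] [-0.0001201  -0.00212459  0.02834611] [-0.00192876  0.00396797 -0.99999027]
```

```bash
python3 -m crank '[[0,-0.02,0.15,0,0,0,0],[0,-0.02,0.28,0,0,0,0],[0,-0.02,0.28,0,0,0,0.3],[0,-0.02,0.28,0,0,0,1],[0,-0.02,0.28,0,0,0,1]]' 20
python3 -m crank '[[0,0,0,0,0,0,1],[0,0,0,0,0,0,1],[0,0,0,0,0,0,1],[0,0,-0.2,0,0,0,1],[0,0,-0.3,0,0,0,1]]' 20
```

```text
time_s: 4.15
tool_pos: [0.4959, -0.404, 0.0292]
eef_rot: [0.993, 0.119, -0.0, -0.001]
force: [-0.1, 0.3, -0.1]
grip_width: 0.785
time_s: 4.65
tool_pos: [0.4961, -0.4042, 0.0599]
eef_rot: [0.993, 0.119, -0.0, -0.001]
force: [0.1, -0.9, -0.1]
grip_width: 0.462
```

```bash
python3 -m crank '[[0,0,-0.4,0,0,0,1],[0,0,-0.9,0,0,0,1],[0,0,-1,0,0,0,1]]'
python3 -m crank '[[0,-0.4,-0.2,0,0,0,1],[0.1,-0.9,-0.4,0,0,0,1],[0.1,-1,-0.5,0,0,0,1]]'
python3 -m crank '[[0,-0.5,0,0,0,0,1],[0.1,-1,0,0,0,0,1],[0.1,-1,0,0,0,0,1]]'
python3 -m crank '[[0,-0.5,0,0,0,0,1],[0.2,-0.9,0,0,0,0,1],[0.2,-0.9,0,0,0,0,1]]'
python3 -m crank '[[0,0,0,0,0,-0.09,1],[0,0,0,0,0,-0.18,1],[0,0,0,0,0,-0.27,1],[0,0,0,0,0,-0.36,1],[0,0,0,0,0,-0.4,1]]'
python3 -m crank '[[0,0,0,0,0,-0.09,1],[0,0,0,0,0,-0.18,1],[0,0,0,0,0,-0.27,1],[0,0,0,0,0,-0.35,1],[0,0,0,0,0,-0.35,1]]'
cat > m4.py <<'E'
from w import *
s,c,C=wrist("w2")
print(s["time_s"],s["tool_pos"],R.from_quat(s["eef_rot"]).as_matrix().round(3).tolist(),s["joint_pos"],s["grip_width"])
for t in ["sled","sled_grip","sled_seat","wide_ring"]:
    print(t,[(np.round(x["xyz"],4).tolist(),round(x["confidence"],2)) for x in manip.tip_of("wrist",t)[:2]])
m=(np.hypot(C[...,0]-.542,C[...,1]-.007)<.03)&(C[...,2]>.095)&(C[...,2]<.106)
print("posttop",m.sum(),C[m].mean(0),np.ptp(C[m],0))
m=(np.hypot(C[...,0]-.542,C[...,1]-.007)<.03)&(C[...,2]>.03)&(C[...,2]<.085); P=C[m]
print("post side",m.sum(),P.mean(0),P.min(0),P.max(0))
E
python3 m4.py
```

```text
time_s: 4.95
tool_pos: [0.4994, -0.4078, 0.1675]
eef_rot: [0.993, 0.119, 0.004, 0.004]
force: [0.2, -1.0, -0.7]
grip_width: 0.466
time_s: 5.25
tool_pos: [0.4849, -0.3043, 0.2172]
eef_rot: [0.993, 0.12, 0.004, 0.003]
force: [-0.2, -0.6, -1.3]
grip_width: 0.467
time_s: 5.55
tool_pos: [0.4692, -0.1995, 0.2154]
eef_rot: [0.992, 0.123, 0.003, 0.001]
force: [-0.5, -0.1, -0.8]
grip_width: 0.462
time_s: 5.85
tool_pos: [0.4664, -0.1025, 0.2144]
eef_rot: [0.992, 0.126, 0.003, -0.0]
force: [-0.1, 0.1, -2.8]
grip_width: 0.466
time_s: 6.35
tool_pos: [0.4664, -0.1036, 0.2138]
eef_rot: [0.904, 0.428, 0.003, 0.001]
force: [-0.7, -0.5, -1.8]
grip_width: 0.467
time_s: 6.85
tool_pos: [0.4664, -0.1048, 0.2133]
eef_rot: [0.754, 0.657, 0.002, 0.002]
force: [0.4, -0.2, -1.3]
grip_width: 0.466
6.85 [ 0.46642425 -0.10476389  0.21334613] [[0.138, 0.99, 0.005], [0.99, -0.138, 0.0], [0.001, 0.005, -1.0]] [-0.40384024 -0.00358311  1.77871742  0.0023053   1.36165092 -0.26589407] 0.4655847461375794
sled [([0.5338, -0.0279, -0.0007], 0.96)]
sled_grip [([0.5236, -0.1137, 0.054], 0.83)]
sled_seat []
wide_ring [([0.4649, -0.1023, 0.1762], 0.91)]
posttop 463 [0.54320814 0.00834078 0.09837961] [0.01774734 0.01823425 0.00807297]
post side 365 [0.53732752 0.00428668 0.05964223] [ 0.53382884 -0.00134888  0.0303372 ] [0.54736487 0.01646692 0.0849295 ]
```

View pics/w2.png

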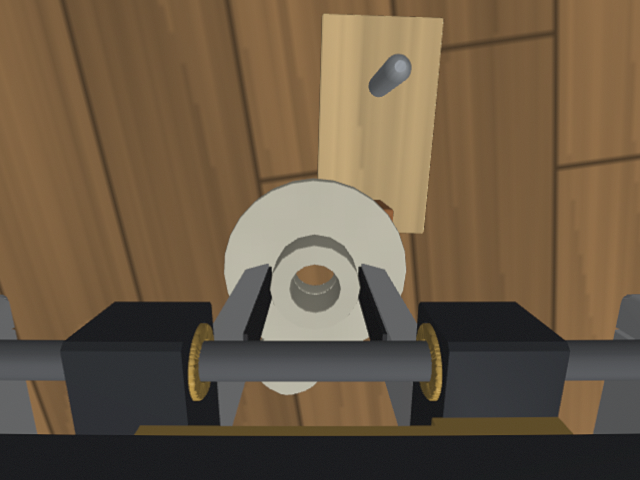

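The wrist view shows the wide ring held level, its bore at (316,288), and the sled's post top at (400,66). Next I'll measure the offset between the ring in the hand and the post.

```bash
cat > m5.py <<'E'
from w import *
def meas(name=None,tgt_z=None,fl=.0355):
    s,c,C=wrist(name); Rm=R.from_quat(s["eef_rot"]).as_matrix()
    L=(C-s["tool_pos"])@Rm   # tool coordinates
    # ring in hand: bore/hub: flange points
    m=(np.hypot(L[...,0],L[...,1])<.06)&(L[...,2]>-.02)&(L[...,2]<.04)
    P=L[m]
    f=P[(P[:,2]>.005)&(P[:,2]<.025)]
    A=np.c_[f[:,:2],np.ones(len(f))]; k=np.linalg.lstsq(A,f[:,2],rcond=None)[0]
    # flange outline by min enclosing circle; hub top
    h=P[(P[:,2]<-.003)&(P[:,2]>-.02)&(np.hypot(P[:,0],P[:,1])<.03)&(abs(P[:,1])<.0215)]
    print("flange plane",k.round(4), "circle",cv2.minEnclosingCircle(f[:,:2].astype(np.float32)),"hub",len(h),cv2.minEnclosingCircle(h[:,:2].astype(np.float32)) if len(h)>9 else None,np.median(h[:,2]) if len(h) else 0)
    q=C[(np.hypot(C[...,0]-.543,C[...,1]-.008)<.03)&(C[...,2]>.094)&(C[...,2]<.106)]
    print("post z hist",np.percentile(q[:,2],[5,50,95]) if len(q) else None)
    if len(q):
        z=np.percentile(q[:,2],90); t=q[q[:,2]>z-.0025]
        print("top",len(t),t.mean(0),cv2.minEnclosingCircle(t[:,:2].astype(np.float32)),cv2.minEnclosingCircle(q[:,:2].astype(np.float32)))
    print(s["time_s"],s["tool_pos"],Rm.round(4).tolist())
    return s,C,Rm
if __name__=="__main__":
    s,C,Rm=meas()
    # sled board outline
    b=C[(abs(C[...,0]-.535)<.11)&(abs(C[...,1]+.02)<.13)&(C[...,2]>.009)&(C[...,2]<.019)]
    print("board",len(b),cv2.minAreaRect(b[:,:2].astype(np.float32)))
E
python3 m5.py
```

```text
flange plane [ 0.0132 -0.0014  0.0217] circle ((0.0010389931267127395, 0.00036389552406035364), 0.04980228468775749) hub 124 ((0.0059899501502513885, -0.012738991528749466), 0.016420740634202957) -0.011595741041068808
post z hist [0.09431699 0.09768126 0.10141707]
top 217 [0.54363801 0.00857023 0.10022785] ((0.5439613461494446, 0.007929492741823196), 0.006342422217130661) ((0.5438898205757141, 0.008662550710141659), 0.009988049045205116)
7.1 [ 0.46642875 -0.10398566  0.21369721] [[0.1385, 0.9903, 0.0057], [0.9904, -0.1385, 0.0005], [0.0013, 0.0055, -1.0]]
board 20386 ((0.5377251505851746, -0.030450895428657532), (0.20018544793128967, 0.11080947518348694), 80.53781127929688)
```

```bash
python3 -m crank '[[0.4,0.2,0,0,0,0,1],[0.8,0.4,0,0,0,0,1],[0.95,0.5,0,0,0,0,1],[0.95,0.5,0,0,0,0,1]]' 45
python3 -m crank '[[0.2,0.08,0,0,0,0,1],[0.26,0.1,0,0,0,0,1],[0.26,0.1,0.4,0,0,0,1],[0.26,0.1,0.4,0,0,0,1],[0.26,0.1,0.4,0,0,0,1]]'
cat > m6.py <<'E'
from w import *
import sys
s=manip.sense();Rm=R.from_quat(s["eef_rot"]).as_matrix()
off=np.array(eval(sys.argv[1])); post=np.array(eval(sys.argv[2]))
r=s["tool_pos"]+Rm@off
print("ring",r.round(4),"move",rel(s,np.r_[post-r[:2],0]).round(4),"tilt",Rm[:,2].round(4),s["force"],s["grip_width"],s["time_s"])
E
python3 m6.py '[.001,.0004,.0357]' '[.544,.0087]'
```

```text
time_s: 7.55
tool_pos: [0.5303, -0.0149, 0.2141]
eef_rot: [0.753, 0.658, 0.003, 0.002]
force: [0.1, 0.4, -1.9]
grip_width: 0.46
time_s: 8.05
tool_pos: [0.5425, 0.009, 0.1735]
eef_rot: [0.754, 0.657, 0.001, 0.001]
force: [0.2, 0.2, -0.8]
grip_width: 0.457
ring [0.5432 0.0099 0.1378] move [-0.0011  0.001   0.    ] tilt [ 3.e-03  9.e-04 -1.e+00] [ 0.23155319  0.18596935 -0.78709033] 0.45670384876715714 8.05
```

```bash
python3 -m crank '[[-0.011,0.01,0.15,0,0,0,1],[-0.011,0.01,0.31,0,0,0,1],[-0.011,0.01,0.31,0,0,0,1],[-0.011,0.01,0.31,0,0,0,1]]'
python3 m5.py | head -4; python3 m6.py '[.001,.0004,.0357]' '[.544,.0087]'
python3 - <<'E'
from h import *
c=manip.read_camera("wrist");i=c["img"][180:400,200:440,::-1]
d=manip.read_camera("side");j=d["img"][150:290,200:360,::-1]
cv2.imwrite("pics/b.png",np.hstack([cv2.resize(i,(480,440)),cv2.resize(j,(320,440))][:2]))
E
```

```text
time_s: 8.45
tool_pos: [0.5436, 0.0074, 0.1428]
eef_rot: [0.754, 0.657, 0.001, 0.001]
force: [-0.1, -0.1, -1.8]
grip_width: 0.46
flange plane [ 0.0127 -0.0011  0.0217] circle ((0.0009332887711934745, 0.00038829338154755533), 0.04972060024738312) hub 180 ((0.007372426800429821, -0.010745405219495296), 0.018618255853652954) -0.012140695532569518
post z hist [0.09426966 0.09799268 0.1011448 ]
top 54 [0.54346592 0.00463404 0.0999958 ] ((0.5435224771499634, 0.005083922762423754), 0.004304090049117804) ((0.5431914329528809, 0.002499546855688095), 0.006863751914352179)
8.45 [0.54359183 0.00736054 0.14284532] [[0.1366, 0.9906, 0.0032], [0.9906, -0.1366, 0.0008], [0.0012, 0.0031, -1.0]]
ring [0.5448 0.0084 0.1077] move [ 0.0002 -0.0008 -0.    ] tilt [ 4.5e-03  6.0e-04 -1.0e+00] [ 0.19252431 -0.59376042 -2.0188856 ] 0.45780851107101544 8.5
```

View pics/b.png

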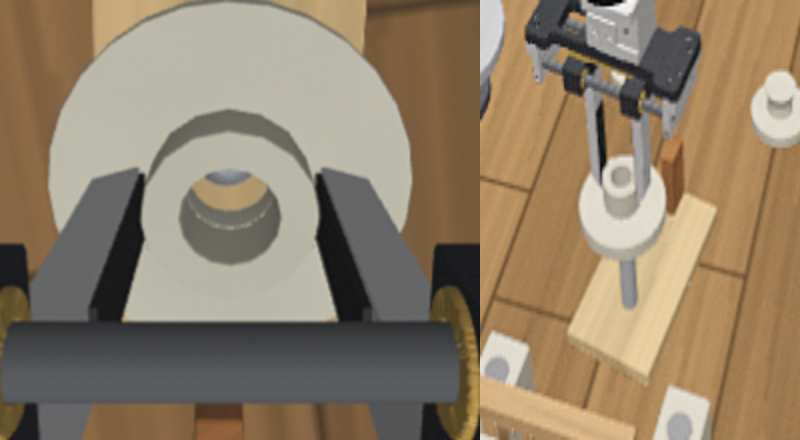

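Through the bore (crop (230,178)) the post top shows centred left to right, and the side view shows the ring right above the post. I'll lower it in steps and watch the force.

```bash
python3 -m crank '[[0,-0.008,0.08,0,0,0,1],[0,-0.008,0.16,0,0,0,1],[0,-0.008,0.24,0,0,0,1],[0,-0.008,0.3,0,0,0,1]]'; python3 m6.py '[.001,.0004,.0357]' '[.544,.0087]'
```

```text
time_s: 9.0
tool_pos: [0.5431, 0.0078, 0.1124]
eef_rot: [0.754, 0.657, 0.002, 0.001]
force: [0.4, -0.2, -2.1]
grip_width: 0.454
ring [0.5437 0.0087 0.0767] move [0.     0.0003 0.    ] tilt [ 3.6e-03  8.0e-04 -1.0e+00] [ 0.3581985  -0.19334132 -2.07825258] 0.45384826891216073 9.0
```

```bash
python3 -m crank '[[0,0,0.15,0,0,0,1],[0,0,0.3,0,0,0,1],[0,0,0.45,0,0,0,1],[0,0,0.55,0,0,0,1]]'; python3 m6.py '[.001,.0004,.0357]' '[.544,.0087]'
```

```text
time_s: 9.4
tool_pos: [0.5422, 0.008, 0.0556]
eef_rot: [0.754, 0.657, 0.001, -0.0]
force: [-0.5, -0.2, -1.8]
grip_width: 0.457
ring [0.5428 0.0089 0.0199] move [-0.0001  0.0012  0.    ] tilt [ 0.0013  0.0011 -1.    ] [-0.46521684 -0.21419688 -1.79621264] 0.4567064782666062 9.4
```

```bash
python3 -m crank '[[0,0.012,0.03,0,0,0,1],[0,0.012,0.055,0,0,0,1],[0,0.012,0.055,0,0,0,1]]'; python3 m6.py '[.001,.0004,.0357]' '[.544,.0087]'
```

```text
time_s: 9.7
tool_pos: [0.5431, 0.0079, 0.0516]
eef_rot: [0.754, 0.657, 0.0, -0.001]
force: [-4.7, 0.7, 6.7]
grip_width: 0.46
ring [0.5436 0.0089 0.0159] move [-0.0002  0.0004 -0.    ] tilt [-4.0e-04  1.2e-03 -1.0e+00] [-4.68628608  0.67282144  6.70001622] 0.45992172072044557 9.7
```

```bash
python3 -m crank '[[0,0,0,0,0,0,0.3],[0,0,0,0,0,0,0],[0,0,0,0,0,0,0],[0,0,0,0,0,0,0],[0,0,-0.2,0,0,0,0]]'
python3 -m crank '[[0,0,-0.5,0,0,0,0],[0,0,-1,0,0,0,0],[0,0,-1,0,0,0,0]]'
python3 -m crank '[[-0.4,0,0,0,0,0,0],[-0.7,0,0,0,0,0,0],[-0.7,0,0,0,0,0,0]]'
cat > m7.py <<'E'
from w import *
s,c,C=wrist("w3")
print(s["tool_pos"],s["time_s"])
d=np.hypot(C[...,0]-.543,C[...,1]-.008)
for a,b,r in [(.022,.034,.06),(.046,.06,.03),(.094,.106,.03),(.084,.096,.03),(.06,.072,.04)]:
    q=C[(d<r)&(C[...,2]>a)&(C[...,2]<b)]
    if len(q)>20: print(a,b,len(q),np.median(q[:,2]),cv2.minEnclosingCircle(q[:,:2].astype(np.float32)))
print([(np.round(x["xyz"],4).tolist(),round(x["confidence"],2)) for x in manip.tip_of("wrist","wide_ring")[:2]])
E
python3 m7.py
```

```text
time_s: 10.2
tool_pos: [0.5404, 0.0082, 0.0691]
eef_rot: [0.754, 0.657, -0.002, -0.003]
force: [0.4, 0.8, -0.0]
grip_width: 0.843
time_s: 10.5
tool_pos: [0.547, 0.0072, 0.1773]
eef_rot: [0.754, 0.657, 0.003, 0.003]
force: [1.3, -0.5, 0.1]
grip_width: 0.999
time_s: 10.8
tool_pos: [0.5373, -0.0649, 0.1771]
eef_rot: [0.755, 0.656, 0.003, 0.004]
force: [0.0, 0.0, 0.6]
grip_width: 0.998
[ 0.53729471 -0.06494035  0.17708311] 10.8
0.022 0.034 9049 0.028833674199114978 ((0.5439504981040955, 0.008443174883723259), 0.050240661948919296)
0.046 0.06 1787 0.05272007350679181 ((0.5437752604484558, 0.008633993566036224), 0.02201140485703945)
0.094 0.106 624 0.0977451237798325 ((0.5440120697021484, 0.00826074555516243), 0.009803270921111107)
0.084 0.096 304 0.09428472990753639 ((0.5438336133956909, 0.008489133790135384), 0.010096579790115356)
[([0.5429, 0.0105, 0.0131], 0.72)]
```

The flange top is at 0.0288 and the hub top at 0.0527, both centred on the post, so the wide ring is home. Next is the narrow ring.

```bash
python3 -m crank '[[-0.5,0.2,-0.2,0,0,0,0],[-1,0.6,-0.2,0,0,0,0],[-1,0.6,-0.2,0,0,0,0]]'
python3 -m crank '[[-0.5,0.2,0,0,0,0,0],[-1,0.6,0,0,0,0,0],[-1.0,0.62,0,0,0,0,0],[-1,0.62,0,0,0,0,0]]'
python3 -m crank '[[-0.2,0,0,0,0,0,0],[-0.2,0,0,0,0,0,0]]'
cat > m8.py <<'E'
from w import *
s,c,C=wrist()
print(s["tool_pos"],s["time_s"],R.from_quat(s["eef_rot"]).as_matrix()[:,2].round(4))
for x in manip.tip_of("wrist","narrow_ring")[:2]: print(np.round(x["xyz"],4),x["confidence"])
g=np.array([.633,-.276])
for _ in range(2):
    h=hub(C,g,.032,.045); print(h)
    if h: g=np.array(h[:2])
f=hub(C,g,.009,.019,.05); print(f)
print("move",rel(s,np.r_[g,.028]-s["tool_pos"]))
E
python3 m8.py
```

```text
time_s: 11.2
tool_pos: [0.5845, -0.1717, 0.1972]
eef_rot: [0.754, 0.656, 0.004, 0.004]
force: [-0.7, 0.3, 0.5]
grip_width: 0.999
time_s: 11.6
tool_pos: [0.6331, -0.2808, 0.1961]
eef_rot: [0.755, 0.656, 0.004, 0.003]
force: [1.0, 0.3, -0.2]
grip_width: 1.001
time_s: 11.8
tool_pos: [0.6295, -0.3014, 0.1952]
eef_rot: [0.755, 0.656, 0.003, 0.003]
force: [0.5, -0.3, -0.4]
grip_width: 1.001
[ 0.62947331 -0.30142845  0.19519635] 11.8 [ 8.4e-03 -3.0e-04 -1.0e+00]
[ 6.339e-01 -2.813e-01 -3.000e-04] 0.95
(0.6318423748016357, -0.27942028641700745, 0.021977219730615616, np.float64(0.0387586878597625), 1365)
(0.6318423748016357, -0.27942028641700745, 0.021977219730615616, np.float64(0.0387586878597625), 1365)
(0.6318572759628296, -0.27950459718704224, 0.03596223518252373, np.float64(0.014858112225048209), 2562)
move [ 0.02198211 -0.0021513   0.16720272]
```

```bash
python3 -m crank '[[0.22,-0.02,0,0,0,0,0],[0.22,-0.02,0.4,0,0,0,0],[0.22,-0.02,0.8,0,0,0,0],[0.22,-0.02,1,0,0,0,0],[0.22,-0.02,1,0,0,0,0]]'
cat > m9.py <<'E'
from w import *
s=manip.sense()
print(s["tool_pos"],"move",rel(s,np.r_[.6318,-.2794,.0275]-s["tool_pos"]),R.from_quat(s["eef_rot"]).as_matrix()[:,2].round(4),s["joint_pos"])
E
python3 m9.py
```

```text
time_s: 12.4
tool_pos: [0.6289, -0.2731, 0.0914]
eef_rot: [0.754, 0.657, 0.003, -0.002]
force: [-0.1, 0.4, -0.1]
grip_width: 1.002
[ 0.62886536 -0.27313825  0.09136957] move [-0.00620765  0.00373176  0.06383324] [ 0.0015  0.0063 -1.    ] [-0.53880333  0.5484184   1.34754941  0.00648924  1.24758393 -0.40252778]
```

```bash
python3 -m crank '[[-0.06,0.037,0.1,0,0,0,0],[-0.06,0.037,0.3,0,0,0,0],[-0.06,0.037,0.3,0,0,0,0],[-0.06,0.037,0.3,0,0,0,0]]'
python3 m9.py
```

```text
time_s: 12.8
tool_pos: [0.6324, -0.2794, 0.0623]
eef_rot: [0.754, 0.657, 0.003, -0.001]
force: [-0.2, -0.1, 0.5]
grip_width: 1.0
[ 0.63239111 -0.27935024  0.0623489 ] move [-0.00034474 -0.00063899  0.03484638] [ 0.0026  0.0058 -1.    ] [-0.54402349  0.59104345  1.34730299  0.00677849  1.204088   -0.40833805]
```

```bash
python3 -m crank '[[0,-0.006,0.15,0,0,0,0],[0,-0.006,0.35,0,0,0,0],[0,-0.006,0.35,0,0,0,0],[0,-0.006,0.35,0,0,0,1],[0,-0.006,0.35,0,0,0,1]]' 45
python3 -m crank '[[0,0,0,0,0,0,1],[0,0,0,0,0,0,1],[0,0,0,0,0,0,1],[0,0,0,0,0,0,1],[0,0,0,0,0,0,1]]' 45
python3 -m crank '[[0,0,-0.1,0,0,0,1],[0,0,-0.3,0,0,0,1],[0,0,-0.6,0,0,0,1],[0,0,-0.9,0,0,0,1],[0,0,-1,0,0,0,1]]'
python3 -m crank '[[0,0,-0.3,0,0,0,1],[0,0,-0.7,0,0,0,1],[0,0,-0.9,0,0,0,1],[0,0,-0.9,0,0,0,1]]'
cat > m10.py <<'E'
from w import *
s,c,C=wrist(); Rm=R.from_quat(s["eef_rot"]).as_matrix()
L=(C-s["tool_pos"])@Rm
P=L[(np.hypot(L[...,0],L[...,1])<.045)&(L[...,2]>-.02)&(L[...,2]<.05)]
print(np.histogram(P[:,2],np.arange(-.02,.05,.002)))
f=P[(P[:,2]>.010)&(P[:,2]<.027)]
k=np.linalg.lstsq(np.c_[f[:,:2],np.ones(len(f))],f[:,2],rcond=None)[0]
print(k.round(4),len(f),cv2.minEnclosingCircle(f[:,:2].astype(np.float32)))
print(s["tool_pos"],Rm.round(4).tolist(),s["grip_width"])
E
python3 m10.py
```

```text
time_s: 13.3
tool_pos: [0.6327, -0.2796, 0.0286]
eef_rot: [0.754, 0.657, 0.003, -0.0]
force: [-0.1, -0.5, 1.1]
grip_width: 0.867
time_s: 13.8
tool_pos: [0.6326, -0.2795, 0.0287]
eef_rot: [0.754, 0.657, 0.003, -0.001]
force: [-0.6, -0.2, 0.6]
grip_width: 0.454
time_s: 14.3
tool_pos: [0.6345, -0.2813, 0.1336]
eef_rot: [0.754, 0.657, 0.004, 0.003]
force: [1.3, -1.0, -0.9]
grip_width: 0.453
time_s: 14.7
tool_pos: [0.6355, -0.2826, 0.2281]
eef_rot: [0.754, 0.657, 0.006, 0.007]
force: [-1.0, -1.3, -0.8]
grip_width: 0.452
(array([ 152,  127,  133,  138, 2388, 2339,  305,  278,  265,  257,  244,
        229,  194,  197,  174,  119, 2400, 2289,  156,  118,  118,  113,
         93,   11,    0,    0,    0,    0,    0,    0,    0,    0,    0,
          0]), array([-2.00000000e-02, -1.80000000e-02, -1.60000000e-02, -1.40000000e-02,
       -1.20000000e-02, -1.00000000e-02, -8.00000000e-03, -6.00000000e-03,
       -4.00000000e-03, -2.00000000e-03, -1.73472348e-17,  2.00000000e-03,
        4.00000000e-03,  6.00000000e-03,  8.00000000e-03,  1.00000000e-02,
        1.20000000e-02,  1.40000000e-02,  1.60000000e-02,  1.80000000e-02,
        2.00000000e-02,  2.20000000e-02,  2.40000000e-02,  2.60000000e-02,
        2.80000000e-02,  3.00000000e-02,  3.20000000e-02,  3.40000000e-02,
        3.60000000e-02,  3.80000000e-02,  4.00000000e-02,  4.20000000e-02,
        4.40000000e-02,  4.60000000e-02,  4.80000000e-02]))
[-0.0068  0.0029  0.0148] 5415 ((0.00041350809624418616, 0.00036995220580138266), 0.03578958660364151)
[ 0.63549743 -0.28258421  0.2280595 ] [[0.1376, 0.9903, 0.0174], [0.9905, -0.1375, -0.0031], [-0.0007, 0.0177, -0.9998]] 0.45162097879232466
```

```bash
python3 -m crank '[[0.3,-0.1,0,0.011,0,0,1],[0.7,-0.3,0,0.011,0,0,1],[1,-0.5,0,0.011,0,0,1],[1,-0.5,0,0.011,0,0,1]]'
python3 -m crank '[[0.4,-0.1,0,0,0,0,1],[0.8,-0.3,0,0,0,0,1],[1,-0.5,0.1,0,0,0,1],[1,-0.5,0.2,0,0,0,1]]'
python3 -m crank '[[0.4,-0.1,0.1,0,0,0,1],[0.7,-0.3,0.3,0,0,0,1],[0.7,-0.3,0.4,0,0,0,1],[0.7,-0.3,0.4,0,0,0,1]]'
python3 m6.py '[.0004,.0004,.0285]' '[.5438,.0086]'; python3 -c "
from w import *
print(R.from_quat(manip.sense()['eef_rot']).as_matrix().round(4).tolist())"
```

```text
time_s: 15.15
tool_pos: [0.5948, -0.1707, 0.2202]
eef_rot: [0.753, 0.658, -0.002, -0.007]
force: [-0.9, -0.3, -0.7]
grip_width: 0.454
time_s: 15.55
tool_pos: [0.5558, -0.0619, 0.1989]
eef_rot: [0.752, 0.659, -0.003, -0.009]
force: [0.3, -0.1, -0.8]
grip_width: 0.452
time_s: 15.95
tool_pos: [0.5325, 0.0115, 0.1564]
eef_rot: [0.752, 0.66, -0.006, -0.011]
force: [-0.8, -0.9, -1.1]
grip_width: 0.452
ring [0.5323 0.0121 0.1279] move [-0.002   0.0118 -0.0003] tilt [-0.0227  0.0085 -0.9997] [-0.75634889 -0.89857981 -1.1319793 ] 0.451507668651775 15.95
[[0.1297, 0.9913, -0.0227], [0.9915, -0.1296, 0.0085], [0.0055, -0.0236, -0.9997]]
```

```bash
python3 -m crank '[[-0.02,0.118,0,-0.015,-0.003,0,1],[-0.02,0.118,0,-0.015,-0.003,0,1],[-0.02,0.118,0,-0.015,-0.003,0,1],[-0.02,0.118,0,-0.015,-0.003,0,1]]'
python3 m6.py '[.0004,.0004,.0285]' '[.5438,.0086]'; python3 -c "
from w import *
print(R.from_quat(manip.sense()['eef_rot']).as_matrix().round(4).tolist())"
```

```text
time_s: 16.35
tool_pos: [0.5447, 0.0072, 0.1567]
eef_rot: [0.752, 0.659, 0.001, 0.0]
force: [0.4, 0.2, -1.2]
grip_width: 0.45
ring [0.5452 0.0075 0.1282] move [ 0.0009 -0.0015 -0.    ] tilt [ 1.2e-03  5.0e-04 -1.0e+00] [ 0.41319209  0.16969213 -1.19674203] 0.4500219365330764 16.35
[[0.1308, 0.9914, 0.0012], [0.9914, -0.1308, 0.0005], [0.0007, 0.0011, -1.0]]
```

Level now. I'll lower it to just above the post top, then on.

```bash
python3 -m crank '[[0.009,-0.015,0.1,0,0,0,1],[0.009,-0.015,0.2,0,0,0,1],[0.009,-0.015,0.22,0,0,0,1],[0.009,-0.015,0.22,0,0,0,1]]'
python3 m6.py '[.0004,.0004,.0285]' '[.5438,.0086]'; python3 m10.py | tail -2
```

```text
time_s: 16.75
tool_pos: [0.5424, 0.0084, 0.1334]
eef_rot: [0.752, 0.659, -0.0, -0.001]
force: [-0.0, 0.1, -0.4]
grip_width: 0.451
ring [0.5428 0.0088 0.1049] move [-0.0001  0.001  -0.    ] tilt [-1.2e-03  9.0e-04 -1.0e+00] [-0.01182146  0.08114327 -0.39519949] 0.4512169207160776 16.75
[-0.0077  0.0022  0.0147] 5419 ((0.00046548666432499886, 0.0002845894487109035), 0.03589469566941261)
[0.54237536 0.00844755 0.13343785] [[0.1307, 0.9914, -0.0012], [0.9914, -0.1307, 0.0009], [0.0007, -0.0013, -1.0]] 0.4512169207160776
```

```bash
python3 -m crank '[[0,0.01,0.06,0,0,0,1],[0,0.01,0.14,0,0,0,1],[0,0.01,0.22,0,0,0,1],[0,0.01,0.3,0,0,0,1],[0,0.01,0.3,0,0,0,1]]'
python3 m6.py '[.0004,.0004,.0285]' '[.5438,.0086]'
```

```text
time_s: 17.3
tool_pos: [0.5425, 0.0085, 0.1022]
eef_rot: [0.752, 0.659, -0.001, -0.002]
force: [-0.4, 0.2, -1.3]
grip_width: 0.452
ring [0.5428 0.0089 0.0737] move [-0.0001  0.001  -0.    ] tilt [-0.0035  0.0012 -1.    ] [-0.39983219  0.23080135 -1.32791958] 0.4522776648745297 17.3
```

```bash
python3 -m crank '[[0,0.01,0.08,-0.002,0,0,1],[0,0.01,0.14,-0.002,0,0,1],[0,0.01,0.18,-0.002,0,0,1],[0,0.01,0.215,-0.002,0,0,1],[0,0.01,0.215,-0.002,0,0,1]]'
python3 m6.py '[.0004,.0004,.0285]' '[.5438,.0086]'
```

```text
time_s: 17.8
tool_pos: [0.5437, 0.0083, 0.0809]
eef_rot: [0.752, 0.659, 0.0, -0.0]
force: [1.0, -0.4, -1.0]
grip_width: 0.452
ring [0.5441 0.0087 0.0524] move [-0.0001 -0.0003 -0.    ] tilt [ 1.e-04  7.e-04 -1.e+00] [ 0.99590617 -0.36451699 -0.98053977] 0.45215325740500734 17.8
```

```bash
python3 -m crank '[[0,0,0.015,0,0,0,1],[0,0,0.025,0,0,0,1],[0,0,0.025,0,0,0,1]]'
python3 -m crank '[[0,0,0,0,0,0,0.5],[0,0,0,0,0,0,0],[0,0,0,0,0,0,0],[0,0,0,0,0,0,0],[0,0,-0.1,0,0,0,0]]'
python3 -m crank '[[0,0,-0.3,0,0,0,0],[0,0,-0.8,0,0,0,0],[0,0,-1,0,0,0,0]]'
python3 -m crank '[[-0.3,0,0,0,0,0,0],[-0.7,0,0,0,0,0,0],[-1,0,0,0,0,0,0],[-1,0,0,0,0,0,0]]'
sed -i 's/"w3"/"w4"/' m7.py; python3 m7.py
python3 - <<'E'
from w import *
s,c,C=wrist()
b=C[(abs(C[...,0]-.535)<.11)&(abs(C[...,1]+.02)<.13)&(C[...,2]>.009)&(C[...,2]<.019)]
print(len(b),cv2.minAreaRect(b[:,:2].astype(np.float32)))
g=C[(np.hypot(C[...,0]-.5245,C[...,1]+.112)<.03)&(C[...,2]>.068)&(C[...,2]<.08)]
print("grip",len(g),len(g) and cv2.minAreaRect(g[:,:2].astype(np.float32)))
for t in ["sled_grip","narrow_ring"]:print([(np.round(x["xyz"],4).tolist(),round(x["confidence"],2)) for x in manip.tip_of("wrist",t)[:2]])
for n in ["top","side"]:
    C=np.load(n+".npy")
    for nm,x0 in [("rack slat",(.55,.27)),]:
        q=C[(abs(C[...,0]-.55)<.13)&(abs(C[...,1]-.27)<.12)&(C[...,2]>.118)&(C[...,2]<.136)]
        print(n,len(q),cv2.minAreaRect(q[:,:2].astype(np.float32)),q.min(0),q.max(0))
    for x,y in [(.437,.15),(.648,.152)]:
        q=C[(np.hypot(C[...,0]-x,C[...,1]-y)<.05)&(C[...,2]>.054)&(C[...,2]<.066)]
        print("mould",len(q),cv2.minAreaRect(q[:,:2].astype(np.float32)))
E
```

```text
time_s: 18.1
tool_pos: [0.5438, 0.0082, 0.0806]
eef_rot: [0.752, 0.659, 0.0, -0.0]
force: [-5.4, 0.3, 12.4]
grip_width: 0.447
time_s: 18.6
tool_pos: [0.5422, 0.0084, 0.0891]
eef_rot: [0.752, 0.659, -0.001, -0.002]
force: [-0.3, 0.3, 0.5]
grip_width: 0.801
time_s: 18.9
tool_pos: [0.5453, 0.008, 0.1944]
eef_rot: [0.752, 0.659, 0.001, 0.001]
force: [1.0, 0.2, -0.0]
grip_width: 0.995
time_s: 19.3
tool_pos: [0.5322, -0.0943, 0.1953]
eef_rot: [0.753, 0.658, 0.001, 0.002]
force: [-0.8, -0.1, 0.4]
grip_width: 1.004
[ 0.5321608  -0.09434249  0.19527014] 19.3
0.022 0.034 3758 0.028777891607657285 ((0.5438300371170044, 0.008812167681753635), 0.0502302348613739)
0.046 0.06 23 0.05329172638226509 ((0.5442847609519958, 0.009344647638499737), 0.01216304861009121)
0.094 0.106 575 0.0978838027457779 ((0.5437576174736023, 0.008334030397236347), 0.009851833805441856)
0.084 0.096 2649 0.09079994401980357 ((0.5441473722457886, 0.008333317004144192), 0.022152701392769814)
0.06 0.072 4121 0.06680393172956711 ((0.5442311763763428, 0.008443146012723446), 0.03622840717434883)
[([0.5412, 0.0084, 0.0151], 0.79)
[... 441 characters left out ...]
4 0.11800742] [0.64102586 0.3485402  0.13595695]
mould 350 ((0.4375379979610443, 0.15185147523880005), (0.07014059275388718, 0.049773119390010834), 88.36900329589844)
mould 337 ((0.6499612331390381, 0.1537226438522339), (0.07044228166341782, 0.05065695941448212), 86.62445831298828)
side 1991 ((0.5474904179573059, 0.2790875732898712), (0.1385449469089508, 0.17851634323596954), 88.95948028564453) [0.45721401 0.20864277 0.11801978] [0.63761849 0.34856744 0.13599847]
mould 610 ((0.43554913997650146, 0.15237221121788025), (0.07116647809743881, 0.05058124661445618), 87.19657897949219)
mould 297 ((0.6462637186050415, 0.14900046586990356), (0.0626867264509201, 0.05380748212337494), 87.7171401977539)
```

View pics/w4.png

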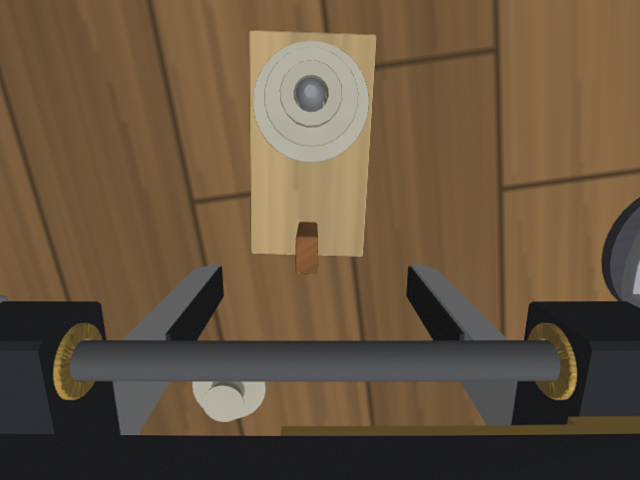

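The narrow ring is home: flange top at 0.0668, hub top at 0.0908, centred on the post. The picture shows both rings concentric at (311,95), with the grip at (307,245) and the untouched lid at (230,395). Next I'll take the grip.

```bash
cat > m11.py <<'E'
from w import *
import sys
s=manip.sense();Rm=R.from_quat(s["eef_rot"]).as_matrix()
x,y,z,yaw=eval(sys.argv[1])
print(s["time_s"],"pos",s["tool_pos"].round(4) if hasattr(s["tool_pos"],"round") else s["tool_pos"],"yaw",np.degrees(np.arctan2(Rm[1,0],Rm[0,0])).round(2),"zrow",Rm[2].round(4))
Rt=np.column_stack([[np.cos(yaw),np.sin(yaw),0],[np.sin(yaw),-np.cos(yaw),0],[0,0,-1]])
print("shift units",(rel(s,np.array([x,y,z])-s["tool_pos"])*10).round(3),"turn units",(R.from_matrix(Rm.T@Rt).as_rotvec()/(np.pi/2)).round(4), "F",np.round(s["force"],1))
E
python3 m11.py '(.5239,-.1115,.12,np.radians(80.55))'
```

```text
19.55 pos [ 0.5323 -0.0901  0.1945] yaw 82.57 zrow [ 8.0e-04  3.6e-03 -1.0e+00]
shift units [-0.224 -0.058  0.744] turn units [ 0.0023 -0.0006  0.0225] F [-0.8  1.5 -0. ]
```

```bash
python3 -m crank '[[-0.22,-0.06,0,0,0,0.022,0],[-0.22,-0.06,0.3,0,0,0.022,0],[-0.22,-0.06,0.6,0,0,0.022,0],[-0.22,-0.06,0.7,0,0,0.022,0],[-0.22,-0.06,0.7,0,0,0.022,0]]'
python3 m11.py '(.5239,-.1115,.052,np.radians(80.55))'
```

```text
time_s: 20.05
tool_pos: [0.5224, -0.1096, 0.1226]
eef_rot: [0.762, 0.647, 0.001, -0.001]
force: [-1.1, 0.3, -0.8]
grip_width: 1.001
20.05 pos [ 0.5224 -0.1096  0.1226] yaw 80.67 zrow [ 2.e-03 -8.e-04 -1.e+00]
shift units [-0.018  0.019  0.706] turn units [-0.0005 -0.0013  0.0014] F [-1.1  0.3 -0.8]
```

```bash
python3 -m crank '[[-0.02,0.02,0.2,0,0,0,0.3],[-0.02,0.02,0.5,0,0,0,0.4],[-0.02,0.02,0.7,0,0,0,0.4],[-0.02,0.02,0.7,0,0,0,0.4],[-0.02,0.02,0.7,0,0,0,0.4]]'
python3 m11.py '(.5239,-.1115,.052,np.radians(80.55))'
python3 -m crank '[[0,0,0,0,0,0,0.7],[0,0,0,0,0,0,1],[0,0,0,0,0,0,1],[0,0,0,0,0,0,1],[0,0,0,0,0,0,1]]' 25
python3 -m crank '[[0,0,0,0,0,0,1],[0,0,0,0,0,0,1],[0,0,0,0,0,0,1]]' 25
python3 m11.py '(.5239,-.1115,.052,np.radians(80.55))'
python3 - <<'E'
from w import *
s,c,C=wrist("w5")
b=C[(abs(C[...,0]-.535)<.11)&(abs(C[...,1]+.02)<.13)&(C[...,2]>.009)&(C[...,2]<.019)]
print(len(b),cv2.minAreaRect(b[:,:2].astype(np.float32)))
for t in ["rack","mould_a","wide_ring"]:print([(np.round(x["xyz"],4).tolist(),round(x["confidence"],2)) for x in manip.tip_of("wrist",t)[:2]])
q=C[(abs(C[...,0]-.55)<.13)&(C[...,1]>.2)&(C[...,1]<.36)&(C[...,2]>.12)&(C[...,2]<.134)]
print(len(q), len(q) and cv2.minAreaRect(q[:,:2].astype(np.float32)))
E
```

```text
time_s: 20.55
tool_pos: [0.5252, -0.1118, 0.054]
eef_rot: [0.762, 0.648, 0.001, -0.0]
force: [0.6, 0.3, 0.1]
grip_width: 0.619
20.55 pos [ 0.5252 -0.1118  0.054 ] yaw 80.71 zrow [ 0.0017  0.001  -1.    ]
shift units [ 0.001 -0.013  0.02 ] turn units [ 0.0006 -0.0011  0.0018] F [0.6 0.3 0.1]
time_s: 21.05
tool_pos: [0.525, -0.1118, 0.0542]
eef_rot: [0.762, 0.648, 0.001, -0.0]
force: [-2.8, 0.3, 1.6]
grip_width: 0.211
time_s: 21.35
tool_pos: [0.5247, -0.1118, 0.0542]
eef_rot: [0.762, 0.648, 0.001, -0.001]
force: [-2.3, -0.1, 0.7]
grip_width: 0.189
21.35 pos [ 0.5247 -0.1118  0.0542] yaw 80.73 zrow [ 1.6e-03 -2.0e-04 -1.0e+00]
shift units [ 0.002 -0.008  0.022] turn units [-0.0001 -0.001   0.002 ] F [-2.3 -0.1  0.7]
31552 ((0.5345765948295593, -0.05154576152563095), (0.15818102657794952, 0.11074218153953552), 80.72808837890625)
[]
[]
[]
0 0
```

The grip is held at 17.8 mm wide. I'll line the sled up with the rack axis before the blocks, then measure sled and rack together.

```bash
python3 m11.py '(.5445,-.075,.0542,np.radians(89.1))'
python3 -m crank '[[0.08,0.02,0,0,0,-0.02,1],[0.16,0.05,0,0,0,-0.04,1],[0.24,0.09,0,0,0,-0.06,1],[0.32,0.12,0,0,0,-0.08,1],[0.39,0.135,0,0,0,-0.092,1]]'
python3 -m crank '[[0,0,0,0,0,0,1],[0,0,0,0,0,0,1]]'
python3 m11.py '(.5445,-.075,.0542,np.radians(89.1))'
cat > m12.py <<'E'
from w import *
s,c,C=wrist(); p=s["tool_pos"]; Rm=R.from_quat(s["eef_rot"]).as_matrix(); a=Rm[:2,0]
print("sled centre by arm",(p[:2]+.082*a).round(4))
for n in ["top","side"]:
    c=manip.read_camera(n);C=cloud(c)
    sd=p[:2]+.082*a; L=(C[...,:2]-sd)@np.column_stack([a,[-a[1],a[0]]])
    b=C[(abs(L[...,0])<.11)&(abs(L[...,1])<.065)&(C[...,2]>.009)&(C[...,2]<.019)]
    print(n,"board",len(b),cv2.minAreaRect(b[:,:2].astype(np.float32)))
    r=C[(np.hypot(C[...,0]-sd[0]-.04*a[0],C[...,1]-sd[1]-.04*a[1])<.06)&(C[...,2]>.022)&(C[...,2]<.034)]
    if len(r)>20: print("flange",len(r),cv2.minEnclosingCircle(r[:,:2].astype(np.float32)))
    q=C[(abs(C[...,0]-.55)<.12)&(C[...,1]>.19)&(C[...,1]<.37)&(C[...,2]>.121)&(C[...,2]<.134)]
    print("slats",len(q),cv2.minAreaRect(q[:,:2].astype(np.float32)))
    r=C[(abs(C[...,0]-.55)<.12)&(C[...,1]>.19)&(C[...,1]<.37)&(C[...,2]>.026)&(C[...,2]<.034)]
    for nm,k in [("left",r[r[:,0]<.52]),("right",r[r[:,0]>.58])]:
        if len(k)>10: print("rail",nm,len(k),np.percentile(k[:,:2],[2,98],axis=0).round(4).tolist())
    for t in ["rack","rack_stop","sled"]:print(t,[(np.round(x["xyz"],4).tolist(),round(x["confidence"],2)) for x in manip.tip_of(n,t)[:3]])
E
python3 m12.py
```

```text
21.55 pos [ 0.5247 -0.1118  0.0542] yaw 80.72 zrow [ 1.6e-03 -1.0e-04 -1.0e+00]
shift units [0.395 0.136 0.   ] turn units [-0.     -0.001  -0.0931] F [-2.1  0.3  2.4]
time_s: 22.05
tool_pos: [0.5449, -0.0747, 0.0541]
eef_rot: [0.712, 0.702, 0.001, -0.0]
force: [0.5, -2.0, -1.3]
grip_width: 0.193
time_s: 22.25
tool_pos: [0.5452, -0.0736, 0.0542]
eef_rot: [0.712, 0.702, 0.001, -0.001]
force: [0.7, 1.3, -0.1]
grip_width: 0.187
22.25 pos [ 0.5452 -0.0736  0.0542] yaw 89.19 zrow [ 2.7e-03  6.0e-04 -1.0e+00]
shift units [-0.014 -0.007 -0.   ] turn units [ 0.0004 -0.0017  0.001 ] F [ 0.7  1.3 -0.1]
sled centre by arm [0.5463 0.0084]
top board 468 ((0.5448315143585205, 0.03261198103427887), (0.1658318191766739, 0.11340867727994919), 86.623046875)
flange 315 ((0.549254298210144, 0.04522872343659401), 0.05382133275270462)
slats 1132 ((0.551540732383728, 0.27907049655914307), (0.13548876345157623, 0.17618907988071442), 89.29562377929688)
rail left 51 [[0.4748, 0.2537], [0.4897, 0.3308]]
rail right 47 [[0.608, 0.2119], [0.6271, 0.2779]]
rack [([0.5479, 0.2134, 0.0006], 0.72), ([0.1657, 0.2463, 0.0008], 0.71)]
rack_stop []
sled [([0.5495, 0.0085, 0.0017], 0.64)]
side board 1316 ((0.5435094237327576, 0.007683061063289642), (0.20562243461608887, 0.10920077562332153), 88.83277893066406)
flange 601 ((0.5429956316947937, 0.050184208899736404), 0.04990377277135849)
slats 1774 ((0.5477147698402405, 0.27836930751800537), (0.138700932264328, 0.17853617668151855), 89.41377258300781)
rail left 435 [[0.4695, 0.2273], [0.5181, 0.3463]]
rail right 194 [[0.5813, 0.2984], [0.6238, 0.3452]]
rack [([0.5481, 0.2129, -0.0016], 0.72)]
rack_stop [([0.1843, 0.3659, 0.0027], 0.93), ([0.5499, 0.3323, 0.0], 0.71)]
sled [([0.5449, 0.0073, 0.002], 0.66)]
```

```bash
python3 -m crank '[[0.15,0,0,0,0,0,1],[0.35,0,0,0,0,0,1],[0.55,0.005,0,0,0,0,1],[0.75,0.005,0,0,0,0,1],[0.92,0.005,0,0,0,0,1]]'
python3 -m crank '[[0,0,0,0,0,0,1],[0,0,0,0,0,0,1]]'
python3 m11.py '(.547,.02,.0542,np.radians(89.3))'
cat > m13.py <<'E'
from w import *
s,c,C=wrist("w6"); p=s["tool_pos"]; a=R.from_quat(s["eef_rot"]).as_matrix()[:2,0]
print("nose by arm",(p[:2]+.182*a).round(4), "max y seen",C[C[...,2]<.02][:,1].max())
q=C[(abs(C[...,0]-.55)<.12)&(C[...,1]>.19)&(C[...,1]<.37)&(C[...,2]>.12)&(C[...,2]<.136)]
print("slats",len(q),len(q) and (cv2.minAreaRect(q[:,:2].astype(np.float32)),q.min(0),q.max(0)))
for x,y in [(.437,.15),(.648,.152)]:
    q=C[(np.hypot(C[...,0]-x,C[...,1]-y)<.055)&(C[...,2]>.054)&(C[...,2]<.066)]
    if len(q)>20:print("mould",len(q),cv2.minAreaRect(q[:,:2].astype(np.float32)))
r=C[(abs(C[...,0]-.55)<.12)&(C[...,1]>.19)&(C[...,1]<.37)&(C[...,2]>.024)&(C[...,2]<.036)]
for k in (r[r[:,0]<.52],r[r[:,0]>.58]):
    if len(k)>10: print("rail",len(k),k.min(0),k.max(0))
for t in ["rack"]:print(t,[(np.round(x["xyz"],4).tolist(),round(x["confidence"],2)) for x in manip.tip_of("wrist",t)[:3]])
d=manip.read_camera("side");cv2.imwrite("pics/s6.png",np.vstack([cv2.resize(d["img"][140:380,130:350,::-1],None,fx=2,fy=2)]))
cv2.imwrite("pics/c6.png",np.hstack([cv2.resize(c["img"][...,::-1],(400,480)),cv2.resize(d["img"][140:380,130:350,::-1],(400,480))]))
E
python3 m13.py
```

```text
time_s: 23.2
tool_pos: [0.5464, 0.0181, 0.0542]
eef_rot: [0.712, 0.702, 0.0, -0.0]
force: [0.4, -2.8, -0.3]
grip_width: 0.187
time_s: 23.4
tool_pos: [0.5462, 0.0193, 0.0542]
eef_rot: [0.712, 0.702, 0.0, -0.001]
force: [0.1, 3.5, 1.0]
grip_width: 0.188
23.4 pos [0.5462 0.0193 0.0542] yaw 89.21 zrow [ 1.5e-03 -3.0e-04 -1.0e+00]
shift units [ 0.008  0.008 -0.   ] turn units [-0.0002 -0.0009 -0.001 ] F [0.1 3.5 1. ]
nose by arm [0.5487 0.2012] max y seen 0.16522764373694837
slats 0 0
mould 8705 ((0.4385748505592346, 0.13159437477588654), (0.03182965889573097, 0.04789303243160248), 87.6390609741211)
mould 8724 ((0.6483409404754639, 0.13014474511146545), (0.026408672332763672, 0.0506783053278923), 87.76580810546875)
rack []
```

View pics/c6.png

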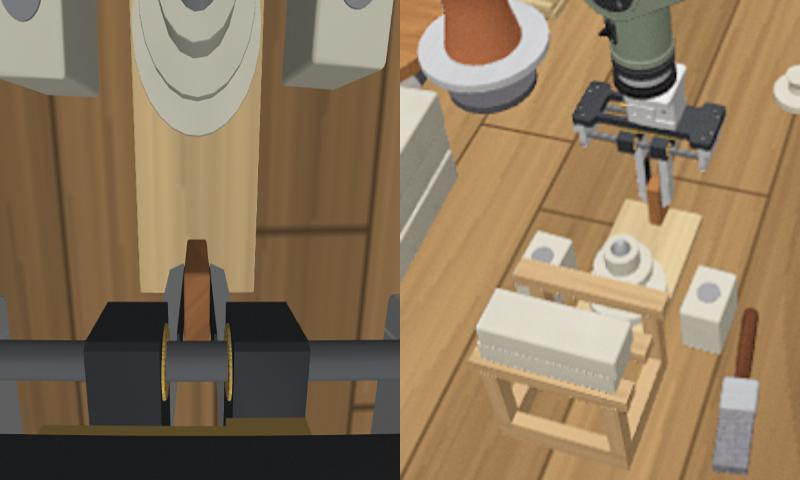

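The sled lies straight between the blocks, nose about 10 mm short of the mouth, with the rings still stacked. Using the wrist view of the blocks to correct the fixed cameras, the rack axis is about 1 mm in +x from the nose. I'll enter gently.

```bash
python3 -m crank '[[0.08,0.012,0,0,0,-0.001,1],[0.16,0.012,0,0,0,-0.001,1],[0.24,0.012,0,0,0,-0.001,1],[0.32,0.012,0,0,0,-0.001,1],[0.4,0.012,0,0,0,-0.001,1]]'
python3 m11.py '(.5488,.148,.0542,np.radians(89.3))'
python3 -m crank '[[0.08,0.005,0,0,0,0,1],[0.16,0.005,0,0,0,0,1],[0.24,0.005,0,0,0,0,1],[0.32,0.005,0,0,0,0,1],[0.4,0.005,0,0,0,0,1]]'
python3 m11.py '(.5488,.148,.0542,np.radians(89.3))'; python3 m13.py
```

```text
time_s: 24.05
tool_pos: [0.548, 0.0586, 0.0542]
eef_rot: [0.712, 0.702, 0.0, -0.0]
force: [-0.3, -2.7, 0.5]
grip_width: 0.19
24.05 pos [0.548  0.0586 0.0542] yaw 89.23 zrow [ 5.e-04 -5.e-04 -1.e+00]
shift units [ 0.894 -0.004  0.   ] turn units [-0.0003 -0.0003 -0.0007] F [-0.3 -2.7  0.5]
time_s: 24.55
tool_pos: [0.549, 0.0992, 0.0542]
eef_rot: [0.712, 0.702, -0.0, -0.0]
force: [-0.4, -2.7, -0.4]
grip_width: 0.19
24.55 pos [0.549  0.0992 0.0542] yaw 89.24 zrow [ 5.e-04 -5.e-04 -1.e+00]
shift units [ 0.487 -0.008 -0.   ] turn units [-0.0003 -0.0003 -0.0007] F [-0.4 -2.7 -0.4]
nose by arm [0.5514 0.2812] max y seen 0.24679669482986655
slats 0 0
mould 18055 ((0.4378710687160492, 0.15112456679344177), (0.07033901661634445, 0.05107392743229866), 87.1412582397461)
mould 18561 ((0.6498616337776184, 0.15275710821151733), (0.0709548071026802, 0.05139763280749321), 87.21304321289062)
rail 2647 [0.47237631 0.19001117 0.02403381] [0.5199807  0.23587804 0.03597789]
rail 2489 [0.58000983 0.19000437 0.02402419] [0.62636915 0.23382867 0.03599762]
rack [([0.6468, 0.1509, 0.001], 0.34)]
```

```bash
python3 -m crank '[[0.08,-0.005,0,0,0,0,1],[0.16,-0.008,0,0,0,0,1],[0.24,-0.008,0,0,0,0,1],[0.32,-0.008,0,0,0,0,1],[0.4,-0.008,0,0,0,0,1]]'
python3 -m crank '[[0.03,0,0,0,0,0,1],[0.06,0,0,0,0,0,1],[0.06,0,0,0,0,0,1]]'
python3 m11.py '(.5488,.149,.0542,np.radians(89.3))'
```

```text
time_s: 25.2
tool_pos: [0.5486, 0.1409, 0.0542]
eef_rot: [0.712, 0.703, 0.001, -0.001]
force: [0.8, -3.3, -0.6]
grip_width: 0.19
time_s: 25.5
tool_pos: [0.5486, 0.1478, 0.0542]
eef_rot: [0.712, 0.703, 0.001, -0.001]
force: [-0.4, 0.4, -1.1]
grip_width: 0.191
25.5 pos [0.5486 0.1478 0.0542] yaw 89.28 zrow [ 3.5e-03 -6.0e-04 -1.0e+00]
shift units [ 0.012  0.002 -0.   ] turn units [-0.0004 -0.0023 -0.0002] F [-0.4  0.4 -1.1]
```

```bash
python3 -m crank '[[0.015,0,0,0,0,0,1],[0.03,0,0,0,0,0,1],[0.03,0,0,0,0,0,1]]'
python3 -m crank '[[0.015,0,0,0,0,0,1],[0.03,0,0,0,0,0,1],[0.03,0,0,0,0,0,1]]'
```

```text
time_s: 25.8
tool_pos: [0.5484, 0.1497, 0.0542]
eef_rot: [0.712, 0.703, 0.0, -0.001]
force: [-1.1, -5.5, 0.8]
grip_width: 0.188
time_s: 26.1
tool_pos: [0.5483, 0.1498, 0.0543]
eef_rot: [0.712, 0.703, -0.002, 0.0]
force: [-2.0, -10.2, 2.2]
grip_width: 0.191
```

The sled stopped at y=0.1498 with 10 N of push-back, right where the stop was predicted. I'll relax, release, rise and back off.

```bash
python3 -m crank '[[0.002,0,0,0,0,0,1],[0.002,0,0,0,0,0,0.7],[0.002,0,0,0,0,0,0.4],[0.002,0,0,0,0,0,0.4],[0.002,0,0,0,0,0,0.4]]'
python3 m11.py '(.5488,.149,.0542,np.radians(89.3))'
python3 -m crank '[[0,0,-0.1,0,0,0,0.4],[0,0,-0.4,0,0,0,0.4],[0,0,-0.8,0,0,0,0.4],[0,0,-1,0,0,0,0.4]]'
python3 -m crank '[[-0.2,0,-0.4,0,0,0,0.4],[-0.5,0,-0.6,0,0,0,0.4],[-0.9,0,-0.6,0,0,0,0.4],[-0.9,0,-0.6,0,0,0,0.4]]'
python3 - <<'E'
from w import *
s,c,C=wrist("w7"); print(s["tool_pos"],s["time_s"],s["force"])
g=C[(np.hypot(C[...,0]-.5485,C[...,1]-.149)<.03)&(C[...,2]>.068)&(C[...,2]<.08)]
print("grip",len(g),len(g) and cv2.minAreaRect(g[:,:2].astype(np.float32)))
for x,y in [(.437,.15),(.648,.152)]:
    q=C[(np.hypot(C[...,0]-x,C[...,1]-y)<.055)&(C[...,2]>.054)&(C[...,2]<.066)]
    if len(q)>20:print("mould",len(q),cv2.minAreaRect(q[:,:2].astype(np.float32)))
b=C[(abs(C[...,0]-.55)<.055)&(C[...,1]>.12)&(C[...,1]<.2)&(C[...,2]>.008)&(C[...,2]<.02)]
print("board z",np.median(b[:,2]),"tail",cv2.minAreaRect(b[:,:2].astype(np.float32)))
d=manip.read_camera("side");D=cloud(d)
for a,z in [(.060,.072),(.084,.098)]:
    q=D[(np.hypot(D[...,0]-.55,D[...,1]-.271)<.05)&(D[...,2]>a)&(D[...,2]<z)]; print("ring z",len(q),np.median(q[:,2]) if len(q) else 0)
for t in ["sled","narrow_ring","wide_ring","sled_seat"]:print(t,[(np.round(x["xyz"],4).tolist(),round(x["confidence"],2)) for x in manip.tip_of("side",t)[:2]],[(np.round(x["xyz"],4).tolist(),round(x["confidence"],2)) for x in manip.tip_of("wrist",t)[:2]])
cv2.imwrite("pics/c7.png",np.hstack([cv2.resize(c["img"][...,::-1],(400,480)),cv2.resize(d["img"][240:380,150:290,::-1],(400,480))]))
E
```

```text
time_s: 26.6
tool_pos: [0.5483, 0.1505, 0.0543]
eef_rot: [0.711, 0.703, -0.002, 0.0]
force: [-0.4, 0.3, 0.6]
grip_width: 0.497
26.6 pos [0.5483 0.1505 0.0543] yaw 89.3 zrow [-0.0027 -0.0022 -1.    ]
shift units [-0.014  0.005  0.001] turn units [-0.0014  0.0017 -0.    ] F [-0.4  0.3  0.6]
time_s: 27.0
tool_pos: [0.5506, 0.1512, 0.1588]
eef_rot: [0.711, 0.703, 0.001, 0.002]
force: [0.6, 0.2, -0.6]
grip_width: 0.598
time_s: 27.4
tool_pos: [0.5503, 0.0578, 0.2213]
eef_rot: [0.713, 0.701, 0.001, 0.004]
force: [1.0, 0.9, -0.4]
grip_width: 0.599
[0.55027539 0.05775094 0.22132124] 27.4 [ 1.00036005  0.8737334  -0.3984454 ]
grip 895 ((0.5484356880187988, 0.14942136406898499), (0.03125558793544769, 0.017248433083295822), 89.02537536621094)
mould 5068 ((0.4379459023475647, 0.1511262059211731), (0.07089470326900482, 0.05018758401274681), 86.46102142333984)
mould 5081 ((0.6501621603965759, 0.15281833708286285), (0.0707213431596756, 0.05088573694229126), 86.8617935180664)
board z 0.014864936026927678 tail ((0.5495571494102478, 0.16590432822704315), (0.06912881880998611, 0.10931385308504105), 89.41960144042969)
ring z 0 0
ring z 0 0
sled [] [([0.546, 0.2338, 0.0017], 0.97)]
narrow_ring [([0.5488, 0.3308, 0.0003], 0.6)] []
wide_ring [([0.548, 0.2703, 0.0146], 0.82)] []
sled_seat [] []
```

View pics/c7.png

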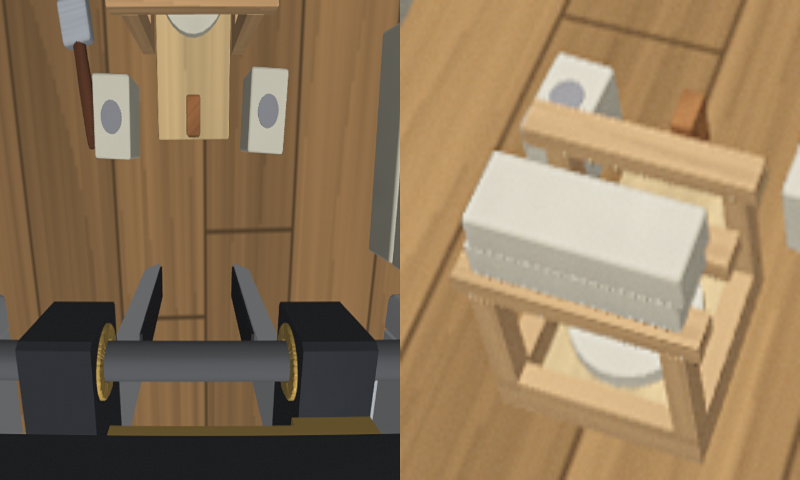

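```bash
python3 -m crank '[[-0.2,0,0,0,0,0,0.4],[-0.2,0,0,0,0,0,0.4],[-0.2,0,0,0,0,0,0.4]]'; python3 -c "
from w import *
s,c,C=wrist()
q=C[(abs(C[...,0]-.55)<.12)&(C[...,1]>.19)&(C[...,1]<.26)&(C[...,2]>.121)&(C[...,2]<.136)]
g=C[(np.hypot(C[...,0]-.5485,C[...,1]-.149)<.03)&(C[...,2]>.068)&(C[...,2]<.08)]
print(len(q),q.min(0) if len(q) else 0,cv2.minAreaRect(g[:,:2].astype(np.float32)))
print(manip.finish_job())"
```

```text
time_s: 28.2
tool_pos: [0.5489, 0.0424, 0.2185]
eef_rot: [0.711, 0.703, 0.001, 0.001]
force: [-0.5, 0.1, -0.5]
grip_width: 0.603
0 0 ((0.5489190816879272, 0.14937494695186615), (0.031809043139219284, 0.017401881515979767), 88.8982925415039)
the job is handed in; nothing more can be done
None
```

I lowered the wide ring and then the narrow ring onto the sled's post. I then slid the sled between the two blocks and under the shelf until it met the back stop, let go, backed off and handed the job in at about 28 s.

**Rings:** Measured before the slide, the flange tops were at 28.8 mm (wide) and 66.8 mm (narrow), where fully home is 28 and 66 mm. Both were centred on the post to within about 1 mm.

**Sled:** It stopped with about 10 N of push-back. The grip then stood about 62 mm out from the mouth, as it should. The board was flat at 14.9 mm, with its yaw within about 0.5° of the rack's. The blocks measured the same before and after to about 1 mm.

**What the last checks could not show:**
- **Rings under the shelf:** The slats hide them, so their heights could not be measured again after the slide. The side network put the wide ring at the right place (0.548, 0.270, z 0.015). Its narrow-ring report, at the back stop, was plainly false.
- **Mouth position:** The last wrist check of the slat edge returned no points, so it comes from the earlier side and top views. Those differed from each other by about 4 mm across the rack; I corrected the across-rack position using the wrist view.
- **Wide ring grip:** It slid about 7 mm in the fingers on the first lift. I raised the grip force and it held after that.
- **Other bystanders:** I did not measure the lid, jar, pot, brush or rib again at the end.

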